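# Roll a bearing up the inspection gutter and bolt it in

## Robot

A 6-joint arm with a two-finger parallel gripper is mounted at the origin on a cart in front of the work surface, level with it; the furniture and walls round the work are solid. World frame = base frame: x ahead of the robot, y to its left, z up, the work surface at z = 0. Lengths are in m, angles in rad, forces in N, time in s.
With the tool pointing down it reaches from about 0.35 to 0.775 m from the base axis. Payload 7.3 kg.
Tool frame: the origin (TCP) lies midway between the tips of the shut fingers; the grasp point (between the pads) lies 19 mm behind it; z points along the fingers, y is the direction in which the jaws open and shut (so a half turn about z gives the same grasp; the last joint's range is limited). The gripper opens to 92 mm and grips with 3 to 60 N. Pads are 19 mm wide; open, the fingers measure 130 mm over their backs; the gripper's body (75 mm by 190 mm) begins 47 mm behind the grasp point.
Start: joints at [-0.146, 0.342, 1.524, -0, 1.275, -0.146], TCP at [0.525, 0, 0.227] pointing down, gripper open.
Joint ranges: [-2.53, 2.53], [-0.77, 2.02], [0.04, 2.7], [-1, 4.14], [0.28, 2.66], [-3.11, 3.11]. Speed limits (rad/s): [2.57, 2.57, 3.14, 3.14, 3.14, 3.14].

## Interface

Orientations are given as [roll, pitch, yaw] about the fixed x, y, z axes, in that order (R = Rz(yaw) Ry(pitch) Rx(roll)).
In Python, from cell import robot gives the robot as it stands.
- The arm moves only by the shell command python3 -m crank 'ROWS' [FORCE]. ROWS is a JSON object of lists of equal length, an entry for each row: "claw": the opening, from 0 (shut) to 1 (fully open); "delta_pos": the shift along the tool's x, y, z in units of 25 mm (1.0 is 25 mm), a list of three; "roll": the turn about the tool's z in units of 6 degrees (1.0 is 6 degrees). In form: {"claw": [claw, ...], "delta_pos": [[dx, dy, dz], ...], "roll": [roll, ...]}. A call has exactly 8 rows; each row is the pose to reach, as a shift and turn from the pose commanded when the call began, along the tool's axes at that moment; what a row does not reach only later rows make up. A row lasts 1/12 s, in which the tool goes at most 41.7 mm and 7.16 degrees, less where a joint would pass 70% of its speed; a pose out of reach is approached as far as the arm can. A call with a gripper value outside its range is refused whole. The fingers move at their own pace and stop on an object; FORCE is the grip in N (left out, the last holds). Time passes only in rows, so rows that repeat a pose let the fingers close, or fill a call up. It gives the time, the measured TCP pose, the force and the opening at its end, in the units of the state.
- robot.observe(): the state, without advancing time (a new reading comes with each control period).
- robot.read_camera(name): name is "scene" or "top"; returns a dict with "color" (384x512x3 uint8, blue, green, red), "fx", "fy", "cx", "cy" (pixels), "rvec" (rotation vector, rad) and "tvec" (3), from world to camera coordinates, as OpenCV has them. Camera axes: x right, y down, z forward; pixel columns grow to the right and rows downward; lengths in m; the calibration is good to about 2 mm. A picture is of the moment at which its call begins. There is no depth.
- robot.hand_in(): hands the job in, once; it reports no verdict.
The state is a dict: "time": time; "qpos": joint angles; "qvel": joint speeds; "joint_efforts": joint torques, N m; "tool_pos": TCP position; "tool_rot": TCP orientation; "contact_force": force on the tool from outside, world axes, zero at the start; "torque": the same for the moment, N m; "opening": finger opening in m.
Only numpy, scipy, OpenCV 4.12 (cv2) and the standard library are available. Lean on these libraries where they do the work, as an engineer would, in place of code of your own. Each camera call takes 0.05 s, during which the arm holds its last target.

## Task

Push the ball bearing up the sloped gutter with your fingertips until it is over the crest and rests against the blue stop plate, then push the red plate of the keeper bolt fully home so that the bolt closes the gutter behind the bearing and it cannot roll back. Only push: do not take the bearing between the fingers or lift it, leave it resting in its seat, and leave the loose parts around the gutter where they are.

Things in the scene. Friction and masses are not known exactly. Their poses are not given: they have to be found in the camera images.
- gutter: Fixed inspection gutter: aluminium channel on a dark base, 225 mm long. Origin on the granite; x runs uphill along the channel, y left, z up (all places below in mm in this frame). Channel 29 wide inside, walls 5 thick, 12 high above its floor. Low end at x -100 (floor height 18), closed by a blue lip 6 thick, 10 high. Crest at x 34 (floor 37). Stop plate face at x 84, top at height 82.
- bearing: Loose oiled ball bearing, slippery polished steel with black shields, 52 mm diameter, 26 mm wide, about 0.25 kg, standing on its rim in the gutter like a wheel. Origin at its centre; y is its axle, across the gutter; x and z turn as it rolls. It starts resting on the low lip: centre at gutter x -83, height 47 mm; on the crest its centre is at height 63.
- slope: The rising part of the channel (8 degrees) as a frame: origin on its floor at the low lip, x up along the floor, y across, z square to the floor; a bearing rolling on it has its centre at z = 26 mm. A bearing let go here rolls back down to the lip. Obstacle for the arm: the fixed head of the measuring machine fills world x 0.57 to 0.75, y 0.24 to 0.39 above z 0.53, its probe ram x 0.65 to 0.74 down to z 0.08.
- seat (a point): Where the bearing's centre lies when it rests against the blue stop plate: gutter x 58, y 0, height 60 mm. Past the crest the floor dips at 8 degrees to the stop, so a bearing let go there rolls to the stop and stays.
- keeper (a joint): Keeper bolt slide, m: 0 drawn back (gutter open), 0.044 fully home (bolt across the gutter just behind the seated bearing). Moves along gutter -y, stays where left, about 1.5 N moves it; starts at 0 to 0.008. Steel bar 8 x 8 mm at gutter x 22 to 30, height 53 to 61; its blue guide block stands at x 12 to 40, y 34 to 48, top at height 66.
- keeper_plate (a point): Centre of the outer face (facing gutter +y) of the red push plate on the bolt's outer end; moves with it. Plate 26 mm wide along the gutter, 6 thick, 45 to 93 mm above the granite. This point: gutter x 26, height 77, y 98 drawn back, 54 fully home.
- milled_block: Loose bystander: milled aluminium block with two bores, 50 x 16 x 40 mm, standing on its long narrow side on the right of the gutter. Origin at the centre of its underside.
- gauge_block_2: Loose bystander: small steel gauge block, 35 x 9 x 12 mm, on the granite left of the low half of the gutter. Origin at the centre of its underside.
- v_block_1: Loose bystander: steel V-block 45 x 44 x 35 mm at the right of the plate. Origin at the centre of its underside.
Mind the look-alikes: they are no part of the job. Leave any orange or yellow look-alike of the bearing alone.

How it is judged:
On the way, in this order (a step that is already met when the one before it is completed fails the run):
1. the bearing has been pushed over the crest and rests against the stop, with the keeper bolt still drawn back (distance between bearing and seat below 0.004 m and value of joint keeper below 0.015 m and linear speed of bearing below 0.03 m/s), for 0.2 s.
2. the keeper bolt is pushed home behind the seated bearing (distance between bearing and seat below 0.004 m and value of joint keeper above 0.039 m), for 0.2 s.
At the end, for the whole second after the job is handed in: The bearing rests against the stop (centre within 4 mm of the seat point, axle across the gutter within 0.15 rad, slower than 10 mm/s), and the keeper bolt is pushed in at least 39 of its 44 mm (all of step 2 and linear speed of bearing below 0.01 m/s and angle between the y axis of bearing and the y axis of gutter, either way round below 0.15 rad); the robot touches nothing.
It fails at once if the bearing is lifted more than 10 mm off the gutter floor (z of bearing in the frame of slope above 0.036 m).
It fails at once if the bearing is taken between the fingers (grasp point within 20 mm of its centre) (distance between the grasp point and bearing below 0.02 m).
It fails at once if the milled block is moved more than 15 mm (distance of milled_block from where it was at the start of the episode above 0.015 m).
It fails at once if the gauge block is moved more than 15 mm (distance of gauge_block_2 from where it was at the start of the episode above 0.015 m).
It fails at once if the V-block is moved more than 15 mm (distance of v_block_1 from where it was at the start of the episode above 0.015 m).
It also fails if it takes over 48 s, if anything falls off the work surface, if the arm or the gripper's body presses on something with over 40 N, if the wrist force passes 120 N, or if a joint passes its speed limit or range.

## Working session

There is one attempt and no reset: what is moved stays moved. The work goes in short steps, Python scripts to look and compute and a shell command to move; the robot and the scene stay as the last step left them, time stands still between calls to the robot, and variables do not carry over. Pictures are saved under pics/ and viewed, and the job is handed in when it is done.

```bash
ls; mkdir -p pics; python3 - <<'E'
from cell import robot
import cv2
print(robot.observe())
for n in("scene","top"):
    c=robot.read_camera(n); cv2.imwrite(f"pics/{n}0.png",c["color"]); print(n,{k:c[k] for k in c if k!="color"})
E
```

```text
pics
{'time': 0.0, 'qpos': array([-1.46003461e-01,  3.42706330e-01,  1.52502025e+00, -1.89484990e-05,
        1.27539859e+00, -1.45994444e-01]), 'qvel': array([-4.32883154e-04,  6.86665122e-04, -1.17027113e-03,  3.56324072e-04,
        6.06939831e-05,  7.72005987e-04]), 'joint_efforts': array([ 7.61924657e-04, -4.31245601e+01, -2.44219762e+01,  7.17750052e-02,
        5.59406646e-02, -1.04314388e-04]), 'tool_pos': array([5.24590050e-01, 7.48966700e-05, 2.26052346e-01]), 'tool_rot': array([-3.14007381e+00, -2.05017387e-04,  1.57079268e+00]), 'contact_force': array([-0.11825664,  0.23922624, -0.07625342]), 'torque': array([ 0.00794125, -0.0089459 , -0.02152643]), 'opening': 0.09177424882560076}
scene {'fx': 470.1641036431518, 'fy': 470.1641036431518, 'cx': 256.0536522409731, 'cy': 182.96107155056032, 'rvec': array([ 2.097385  , -0.75145159,  0.40976492]), 'tvec': array([-0.37644731,  0.29296643,  0.55665472])}
top {'fx': 465.384068122482, 'fy': 465.384068122482, 'cx': 259.81082233450985, 'cy': 188.35050011102464, 'rvec': array([ 2.17678484, -2.1671776 ,  0.07767268]), 'tvec': array([0.07588792, 0.56562882, 0.92808042])}
```

View pics/scene0.png

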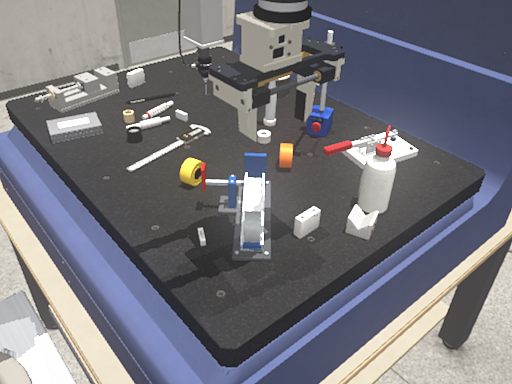

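View pics/top0.png

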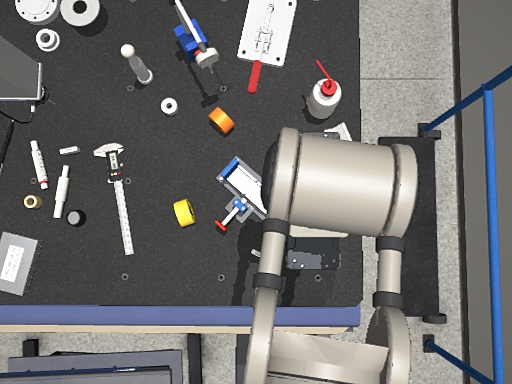

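```bash
cat > h.py <<'E'
import numpy as np,cv2
from cell import robot
def P(c):
    R,_=cv2.Rodrigues(np.array(c["rvec"],float)); K=np.array([[c["fx"],0,c["cx"]],[0,c["fy"],c["cy"]],[0,0,1.]])
    return K,R,np.array(c["tvec"],float)
def plane(c,uv,z):
    K,R,t=P(c); o=-R.T@t; d=R.T@np.linalg.inv(K)@np.array([uv[0],uv[1],1.]); return o+d*(z-o[2])/d[2]
def proj(c,X):
    K,R,t=P(c); return cv2.projectPoints(np.array(X,float).reshape(-1,1,3),np.array(c["rvec"],float),t,K,None)[0].reshape(-1,2)
def tri(c1,uv1,c2,uv2):
    A=[];b=[]
    for c,uv in((c1,uv1),(c2,uv2)):
        K,R,t=P(c);o=-R.T@t;d=R.T@np.linalg.inv(K)@np.array([uv[0],uv[1],1.]);d/=np.linalg.norm(d)
        M=np.eye(3)-np.outer(d,d);A.append(M);b.append(M@o)
    X=np.linalg.lstsq(np.vstack(A),np.hstack(b),rcond=None)[0]; return X
E
python3 - <<'E'
from h import *
s=robot.read_camera("scene");t=robot.read_camera("top")
for c in(s,t):
    K,R,tv=P(c);print(-R.T@tv)
    print(proj(c,[[0.525,0,.227],[.5,0,0],[.6,0,0],[.5,.1,0],[.65,.3,.1],[.5,.2,0]]))
cv2.imwrite("pics/s1.png",cv2.resize(s["color"][130:280,160:400],None,fx=3.3,fy=3.3,interpolation=cv2.INTER_CUBIC))
cv2.imwrite("pics/t1.png",cv2.resize(t["color"][90:290,160:400],None,fx=3,fy=3,interpolation=cv2.INTER_CUBIC))
E
```

```text
[ 0.10038221 -0.44853844  0.57108937]
[[276.2432861  127.78266211]
 [259.76788691 246.27154423]
 [300.72456556 222.82644654]
 [225.27882454 217.39860994]
 [224.22858346 108.30284525]
 [195.26883389 192.27538453]]
[0.48492295 0.06581883 0.97341965]
[[306.94986221 202.90786592]
 [297.4008827  220.68717924]
 [297.31292382 173.02751636]
 [249.45496976 220.4581201 ]
 [143.29337631 140.27878023]
 [201.63913192 220.22968238]]
```

View pics/s1.png

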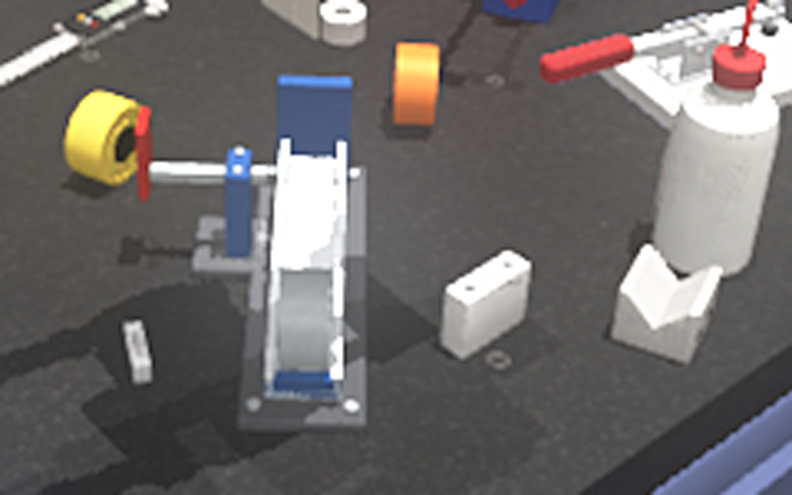

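View pics/t1.png

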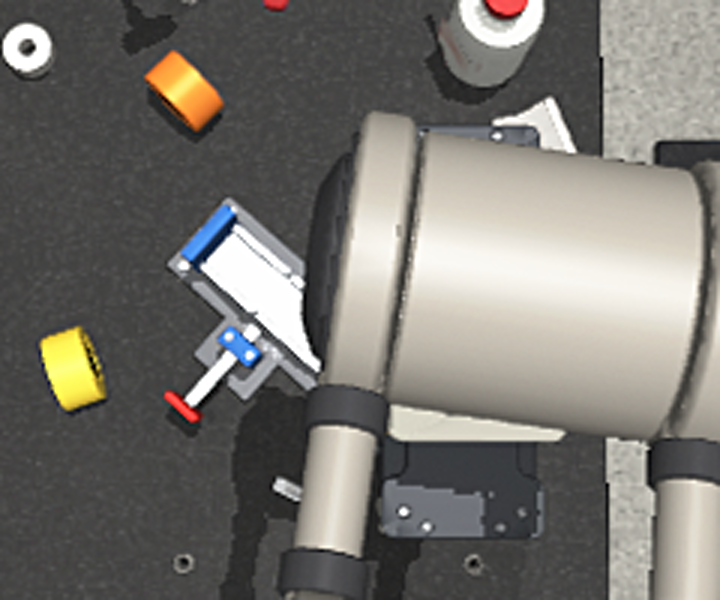

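```bash
python3 - <<'E'
from h import *
s=robot.read_camera("scene");t=robot.read_camera("top")
def big(c,x0,x1,y0,y1,f,name):
    cv2.imwrite(name,cv2.resize(c["color"][y0:y1,x0:x1],None,fx=f,fy=f,interpolation=cv2.INTER_CUBIC))
big(s,190,290,145,265,5,"pics/s2.png")
big(t,205,285,150,240,6,"pics/t2.png")
for c,n in((s,"s"),(t,"t")):
    hsv=cv2.cvtColor(c["color"],cv2.COLOR_BGR2HSV)
    for nm,m in(("blue",cv2.inRange(hsv,(100,150,70),(125,255,255))),("red",cv2.inRange(hsv,(0,150,80),(6,255,255))|cv2.inRange(hsv,(174,150,80),(180,255,255)))):
        k,l,st,ce=cv2.connectedComponentsWithStats(m)
        for i in range(1,k):
            if 12<st[i,4]<900: print(n,nm,st[i],ce[i].round(1))
E
```

```text
s blue [308 105  25  17 169] [321.  112.2]
s blue [229 176   6   8  20] [231.2 180.2]
s red [312 122   8  10  60] [315.8 126.4]
s red [385 126   6  20  35] [387.  135.1]
s red [324 141  28  14 174] [335.9 147.2]
s red [201 162   5  29  92] [203.  175.4]
t blue [191  18  17  29 123] [199.  31.]
t blue [173  25  25  36 382] [185.8  40.9]
t blue [221 159  17  18 111] [229.  167.5]
t blue [233 199  14  13  73] [239.6 205.2]
t blue [ 84 369  14   1  14] [ 90.5 369. ]
t blue [ 41 371  16   1  16] [ 48.5 371. ]
t red [194  50   7   7  25] [196.6  52.5]
t red [248  60  14  33 259] [254.1  76.2]
t red [316  60  21  35 243] [327.3  82.6]
t red [215 220  13  11  57] [220.5 225.2]
```

View pics/s2.png

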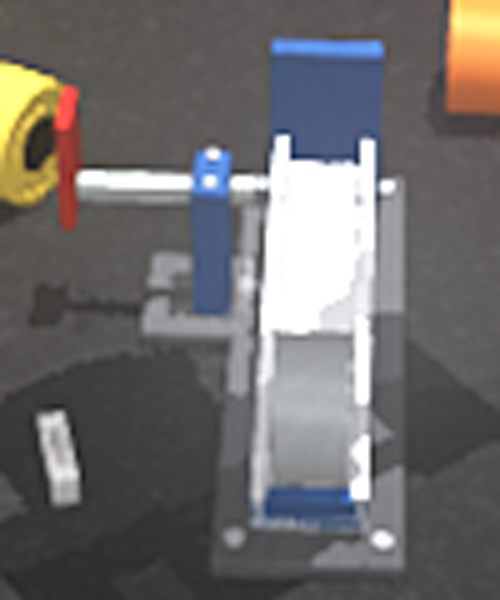

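View pics/t2.png

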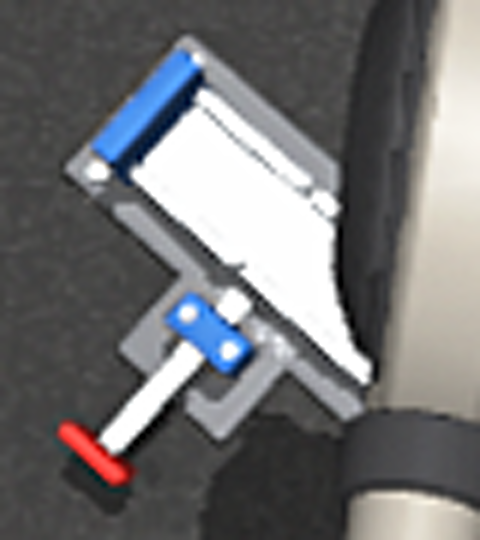

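```bash
python3 - <<'E'
from h import *
s=robot.read_camera("scene");t=robot.read_camera("top")
S=lambda u,v:(190+(u-2)/5,145+(v-2)/5); T=lambda u,v:(205+(u-2.5)/6,150+(v-2.5)/6)
d={"stopL":((273,54),(118,162),82),"stopR":((383,56),(205,72),82),"plate":((66,104),(95,453),93),"guide":((211,168),(209,332),66)}
r={}
for k,(a,b,z) in d.items():
    X=tri(s,S(*a),t,T(*b)); r[k]=X
    print(k,X.round(4),plane(s,S(*a),z/1e3).round(4),plane(t,T(*b),z/1e3).round(4))
# base plate low corners in scene
for a in((212,572),(405,570)): print("base",plane(s,S(*a),.005))
# fit using top-plane pts + low end in scene: lip top at height 28, inner; centre
print("lip",plane(s,S(310,492),.028), "baselow mid",plane(s,S(308,560),.006))
E
```

```text
stopL [0.5828 0.1465 0.0819] [0.5824 0.1464 0.082 ] [0.5829 0.1463 0.082 ]
stopR [0.6127 0.118  0.0834] [0.6149 0.1191 0.082 ] [0.6122 0.1186 0.082 ]
plate [0.4897 0.1513 0.0947] [0.4912 0.1534 0.093 ] [0.4896 0.1515 0.093 ]
guide [0.5293 0.1172 0.0677] [0.531 0.119 0.066] [0.5292 0.1175 0.066 ]
base [0.44034025 0.0018885  0.005     ]
base [ 0.49139521 -0.03806302  0.005     ]
lip [ 0.47484612 -0.00741465  0.028     ] baselow mid [ 0.46833933 -0.01472389  0.006     ]
```

```bash
python3 - <<'E'
from h import *
from scipy.optimize import least_squares
s=robot.read_camera("scene");t=robot.read_camera("top")
S=lambda u,v:(190+(u-2)/5,145+(v-2)/5)
# gutter pts -> world measured
G=np.array([[84,14.5+5],[84,-19.5],[26,41],[-103,0]])/1e3
W=np.array([[.5828,.1464],[.6130,.1187],[.5295,.1176],[.4748,-.0074]])
f=lambda p:((G@np.array([[np.cos(p[2]),np.sin(p[2])],[-np.sin(p[2]),np.cos(p[2])]])+p[:2])-W).ravel()
r=least_squares(f,[.54,.07,.85]);p=r.x;print(p,np.degrees(p[2]),f(p).reshape(-1,2).round(4))
c,n=np.cos(p[2]),np.sin(p[2])
w=lambda x,y:p[:2]+np.array([c*x-n*y,n*x+c*y])
g=lambda X:np.array([[c,n],[-n,c]])@(np.array(X)[:2]-p[:2])
for nm,a,z in(("gauge",S(58,455),.012),("plateTop_s",S(66,104),.093)): print(nm,g(plane(s,a,z)).round(4))
print("plate top",g([.4897,.1513]).round(4))
for x,y in((-.14,0),(-.083,0),(-.109,0),(.026,.130),(.026,.098)): print(x,y,w(x,y).round(4))
o=robot.observe();d=w(-.145,0)-o["tool_pos"][:2]; print("delta world",d,"roll units",(90-np.degrees(p[2]))/6)
E
```

```text
[0.54264137 0.06999    0.84707967] 48.53409021049857 [[ 0.0009 -0.0006]
 [-0.0001  0.0013]
 [-0.0004 -0.001 ]
 [-0.0004  0.0002]]
gauge [-0.0712  0.0887]
plateTop_s [0.0284 0.0938]
plate top [0.0259 0.0935]
-0.14 0 [ 0.4499 -0.0349]
-0.083 0 [0.4877 0.0078]
-0.109 0 [ 0.4705 -0.0117]
0.026 0.13 [0.4624 0.1756]
0.026 0.098 [0.4864 0.1544]
delta world [-0.07837356 -0.03870488] roll units 6.9109849649169055
```

```bash
python3 -m crank '{"claw":[0,0,0,0,0,0,0,0],"delta_pos":[[-0.4,-0.8,0],[-0.8,-1.6,0.3],[-1.2,-2.4,0.8],[-1.55,-3.13,1.5],[-1.55,-3.13,2.4],[-1.55,-3.13,3.3],[-1.55,-3.13,4.2],[-1.55,-3.13,4.2]],"roll":[1.1,2.2,3.3,4.4,5.5,6.6,6.91,6.91]}' 20
python3 - <<'E'
from h import *
for n in("scene","top"):
    c=robot.read_camera(n); cv2.imwrite(f"pics/{n}3.png",c["color"])
    print(proj(c,[robot.observe()["tool_pos"]]))
print(robot.observe())
E
```

```text
time: 1.17
tool_pos: [0.4443, -0.0383, 0.1186]
tool_rot: [-3.136, 0.003, 0.846]
contact_force: [-0.3, -0.3, -0.6]
opening: 0.0432
[[250.56391644 217.01817565]]
[[323.36348388 249.2460885 ]]
{'time': 1.2667, 'qpos': array([-2.57662865e-01,  3.29076895e-01,  1.87463327e+00, -1.48008404e-06,
        9.39053557e-01,  4.64421602e-01]), 'qvel': array([ 0.00255877, -0.02645748, -0.03334846, -0.00014416,  0.00472315,
       -0.00062574]), 'joint_efforts': array([ -0.06407264, -36.12944484, -18.35712433,   0.06390994,
        -0.05866674,   0.09110717]), 'tool_pos': array([ 0.44666975, -0.03869885,  0.12183162]), 'tool_rot': array([-3.14054616e+00,  5.25593158e-04,  8.48713010e-01]), 'contact_force': array([ 0.3901519 , -0.30382555, -0.06436442]), 'torque': array([-0.0321511 ,  0.01032404, -0.02730479]), 'opening': 0.03495284753942438}
```

```bash
python3 -c "
import cv2
a=cv2.imread('pics/scene3.png')[100:280,150:350];b=cv2.imread('pics/top3.png')[130:280,170:370]
cv2.imwrite('pics/c3.png',cv2.hconcat([cv2.resize(a,(400,360)),cv2.resize(b,(400,300)).copy() if 0 else cv2.copyMakeBorder(cv2.resize(b,(400,300)),0,60,0,0,0)]))"
```

```text
(no output)
```

View pics/c3.png

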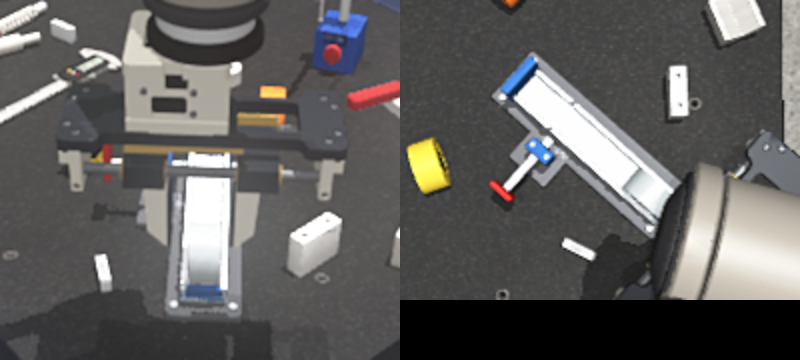

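```bash
cat >> h.py <<'E'
p=np.array([0.54264137,0.06999,0.84707967])
def g(X):
    c,n=np.cos(p[2]),np.sin(p[2]); X=np.array(X,float); q=np.array([[c,n],[-n,c]])@(X[:2]-p[:2]); return np.round(np.r_[q,X[2:]]*1e3,1)
def st():
    o=robot.observe(); print("t",o["time"],"gutter mm",g(o["tool_pos"]),"yawerr",np.degrees(o["tool_rot"][2]-p[2]).round(2),"F",o["contact_force"].round(2),"open",round(o["opening"],4)); return o
E
python3 - <<'E'
from h import *
st()
t=robot.read_camera("top")
cv2.imwrite("pics/t4.png",cv2.resize(t["color"][150:260,210:320],None,fx=5,fy=5,interpolation=cv2.INTER_CUBIC))
E
```

```text
t 1.2667 gutter mm [-1.450e+02 -1.000e-01  1.218e+02] yawerr 0.09 F [ 0.39 -0.3  -0.06] open 0.035
```

View pics/t4.png

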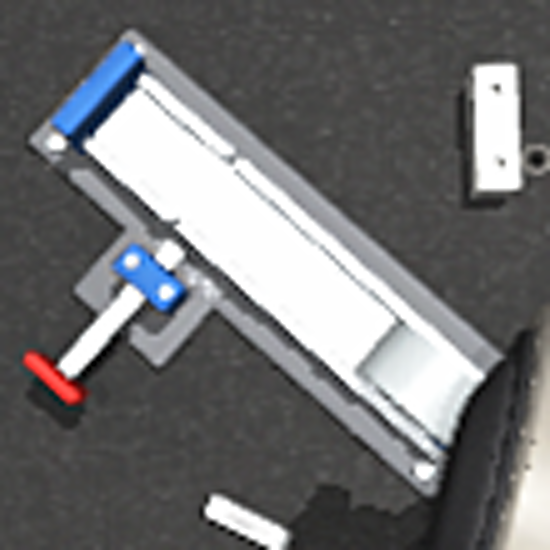

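```bash
python3 -m crank '{"claw":[0,0,0,0,0,0,0,0],"delta_pos":[[0,0,0],[0,0,0.4],[0,0,1.0],[0,0,1.8],[0,0,2.6],[0,0,3.2],[0,0,3.39],[0,0,3.39]],"roll":[0,0,0,0,0,0,0,0]}' 20
python3 - <<'E'
from h import *
st()
s=robot.read_camera("scene")
cv2.imwrite("pics/s5.png",cv2.resize(s["color"][150:280,180:310],None,fx=4,fy=4,interpolation=cv2.INTER_CUBIC))
E
```

```text
time: 1.98
tool_pos: [0.4469, -0.0387, 0.037]
tool_rot: [-3.141, 0.0, 0.848]
contact_force: [0.4, 0.0, 0.1]
opening: 0.0006
t 1.9833 gutter mm [-144.9   -0.2   37. ] yawerr 0.04 F [0.4  0.04 0.11] open 0.0006
```

View pics/s5.png

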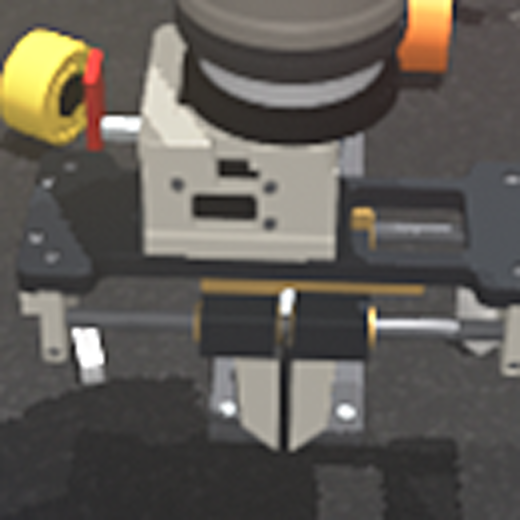

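```bash
python3 -m crank '{"claw":[0,0,0,0,0,0,0,0],"delta_pos":[[0.3,0,0],[0.6,0,0],[0.85,0,0],[1.0,0,0],[1.1,0,0],[1.25,0,-0.02],[1.45,0,-0.05],[1.65,0,-0.08]],"roll":[0,0,0,0,0,0,0,0]}'
python3 - <<'E'
from h import *
st()
t=robot.read_camera("top")
cv2.imwrite("pics/t6.png",cv2.resize(t["color"][150:260,210:320],None,fx=5,fy=5,interpolation=cv2.INTER_CUBIC))
E
```

```text
time: 2.7
tool_pos: [0.4743, -0.0075, 0.039]
tool_rot: [-3.141, 0.0, 0.847]
contact_force: [-0.5, -0.6, -0.1]
opening: 0.0005
t 2.7 gutter mm [-1.034e+02 -1.000e-01  3.900e+01] yawerr -0.01 F [-0.51 -0.61 -0.15] open 0.0005
```

View pics/t6.png

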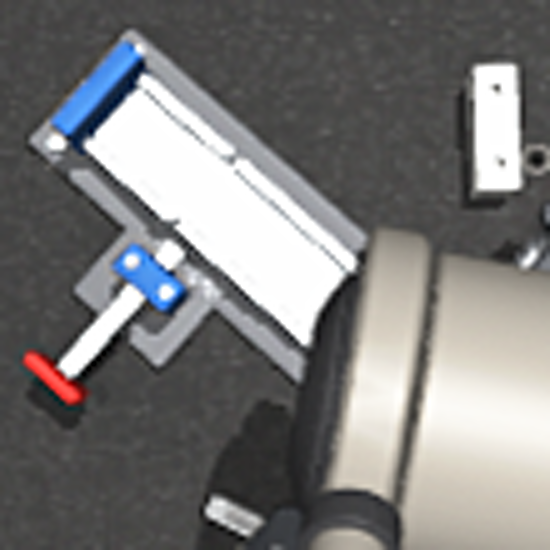

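```bash
python3 -m crank '{"claw":[0,0,0,0,0,0,0,0],"delta_pos":[[0.3,0,-0.04],[0.6,0,-0.08],[0.9,0,-0.13],[1.2,0,-0.17],[1.5,0,-0.21],[1.8,0,-0.25],[2.1,0,-0.29],[2.4,0,-0.34]],"roll":[0,0,0,0,0,0,0,0]}'
python3 - <<'E'
from h import *
st()
for n,(x,y) in(("top",(210,150)),("scene",(180,130))):
    t=robot.read_camera(n)
    cv2.imwrite(f"pics/{n}7.png",cv2.resize(t["color"][y:y+130,x:x+130],None,fx=4,fy=4,interpolation=cv2.INTER_CUBIC))
E
```

```text
time: 3.42
tool_pos: [0.5143, 0.0378, 0.0475]
tool_rot: [-3.142, 0.0, 0.847]
contact_force: [-1.3, -0.4, 0.3]
opening: 0.0006
t 3.4167 gutter mm [-42.9  -0.1  47.5] yawerr 0.01 F [-1.34 -0.4   0.31] open 0.0006
```

View pics/top7.png

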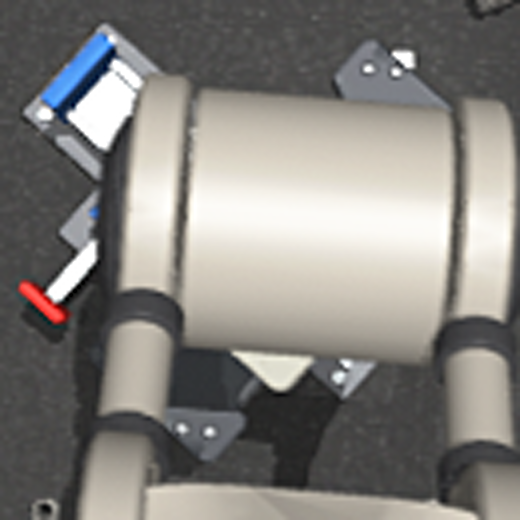

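View pics/scene7.png

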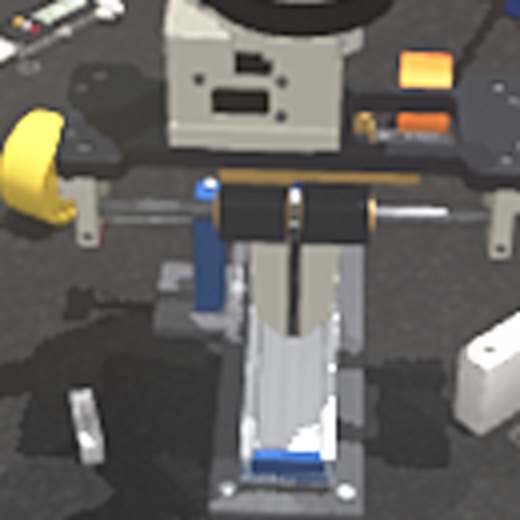

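```bash
python3 -m crank '{"claw":[0,0,0,0,0,0,0,0],"delta_pos":[[0.2,0,-0.03],[0.4,0,-0.06],[0.6,0,-0.08],[0.8,0,-0.11],[1.0,0,-0.14],[1.15,0,-0.16],[1.28,0,-0.18],[1.4,0,-0.2]],"roll":[0,0,0,0,0,0,0,0]}'
python3 -m crank '{"claw":[0,0,0,0,0,0,0,0],"delta_pos":[[0.07,0,-0.01],[0.14,0,-0.02],[0.2,0,-0.03],[0.26,0,-0.03],[0.32,0,-0.04],[0.38,0,-0.04],[0.43,0,-0.04],[0.46,0,-0.04]],"roll":[0,0,0,0,0,0,0,0]}'
python3 - <<'E'
from h import *
st()
for n,(x,y) in(("top",(210,150)),("scene",(180,130))):
    t=robot.read_camera(n)
    cv2.imwrite(f"pics/{n}8.png",cv2.resize(t["color"][y:y+130,x:x+130],None,fx=4,fy=4,interpolation=cv2.INTER_CUBIC))
E
```

```text
time: 4.18
tool_pos: [0.5372, 0.0637, 0.0525]
tool_rot: [-3.142, 0.0, 0.847]
contact_force: [-0.3, -0.1, 0.5]
opening: 0.0005
time: 4.85
tool_pos: [0.5448, 0.0721, 0.0535]
tool_rot: [3.141, -0.0, 0.847]
contact_force: [0.1, 0.3, -0.3]
opening: 0.0007
t 4.85 gutter mm [ 3.  -0.2 53.5] yawerr 0.01 F [ 0.07  0.34 -0.29] open 0.0007
```

View pics/top8.png

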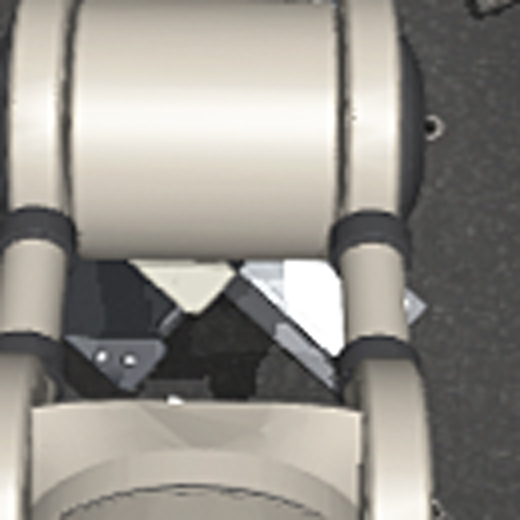

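View pics/scene8.png

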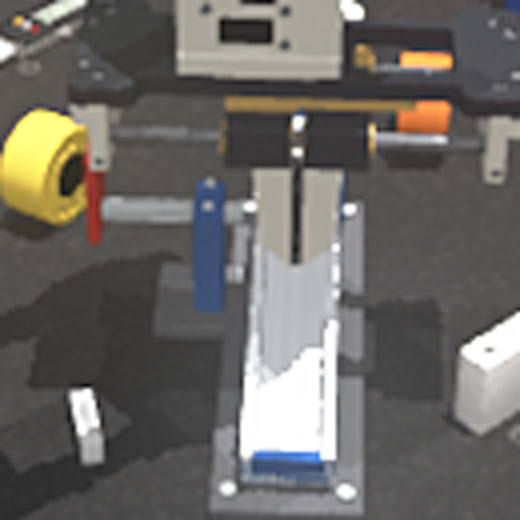

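```bash
python3 -m crank '{"claw":[0,0,0,0,0,0,0,0],"delta_pos":[[0.06,0,0],[0.12,0,0],[0.18,0,0],[0.2,0,0],[0.1,0,0],[-0.2,0,0],[-0.5,0,0],[-0.8,0,0]],"roll":[0,0,0,0,0,0,0,0]}'
python3 -m crank '{"claw":[0,0,0,0,0,0,0,0],"delta_pos":[[-0.2,0,-0.5],[-0.2,0,-1.2],[-0.3,0,-2],[-0.5,0,-2.6],[-1,0,-2.6],[-2,0,-2.6],[-3,0,-2.6],[-3.5,0,-2.6]],"roll":[0,0,0,0,0,0,0,0]}'
python3 - <<'E'
from h import *
st()
for n,(x,y) in(("top",(190,140)),("scene",(180,130))):
    t=robot.read_camera(n)
    cv2.imwrite(f"pics/{n}9.png",cv2.resize(t["color"][y:y+130,x:x+130],None,fx=4,fy=4,interpolation=cv2.INTER_CUBIC))
E
```

```text
time: 5.62
tool_pos: [0.5305, 0.0563, 0.0534]
tool_rot: [-3.141, 0.0, 0.847]
contact_force: [-0.4, 0.8, 0.0]
opening: 0.0003
time: 6.28
tool_pos: [0.4707, -0.0102, 0.1183]
tool_rot: [-3.14, 0.001, 0.846]
contact_force: [-0.3, -0.1, 0.7]
opening: 0.0003
t 6.2833 gutter mm [-107.7    0.8  118.3] yawerr -0.04 F [-0.31 -0.06  0.65] open 0.0003
```

View pics/top9.png

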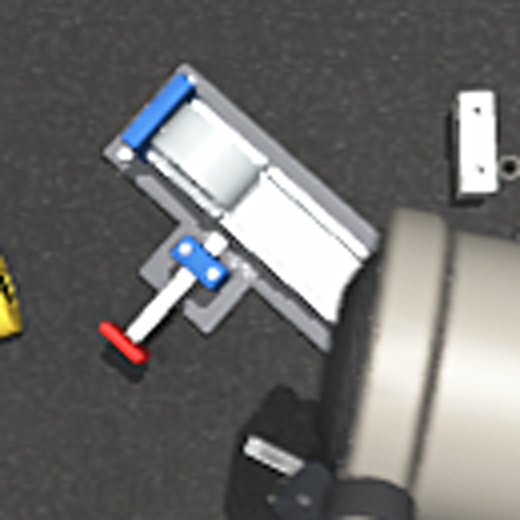

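View pics/scene9.png

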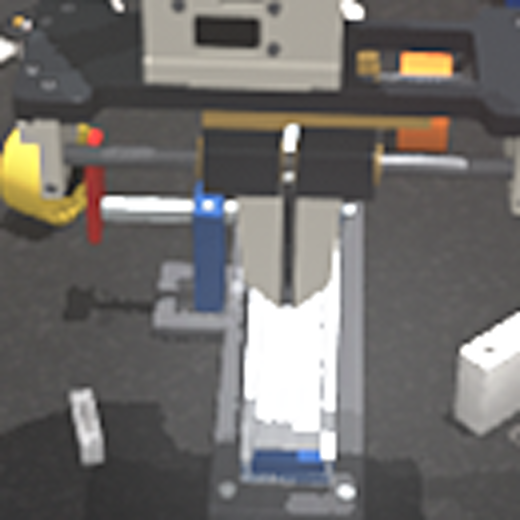

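```bash
python3 -m crank '{"claw":[0,0,0,0,0,0,0,0],"delta_pos":[[0.2,-0.7,0],[0.8,-1.7,0],[1.6,-2.7,0],[2.5,-3.7,0],[3.4,-4.6,0],[4.3,-5.3,0],[5.1,-5.65,0],[5.35,-5.65,0]],"roll":[0,0,0,0,0,0,0,0]}'
python3 - <<'E'
from h import *
st()
for n,(x,y) in(("top",(190,140)),("scene",(150,100))):
    t=robot.read_camera(n)
    cv2.imwrite(f"pics/{n}10.png",cv2.resize(t["color"][y:y+140,x:x+140],None,fx=4,fy=4,interpolation=cv2.INTER_CUBIC))
st()
E
```

```text
time: 7.05
tool_pos: [0.4567, 0.1887, 0.1185]
tool_rot: [3.141, -0.002, 0.85]
contact_force: [-0.3, -0.4, 0.6]
opening: 0.0001
t 7.05 gutter mm [ 32.  143.  118.5] yawerr 0.18 F [-0.3  -0.36  0.57] open 0.0001
t 7.15 gutter mm [ 30.3 141.4 118.3] yawerr 0.13 F [ 0.25 -0.81  0.19] open 0.0004
```

View pics/scene10.png

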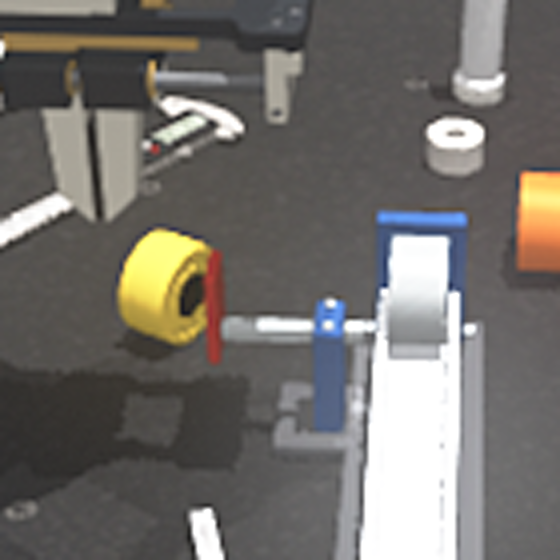

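View pics/top10.png

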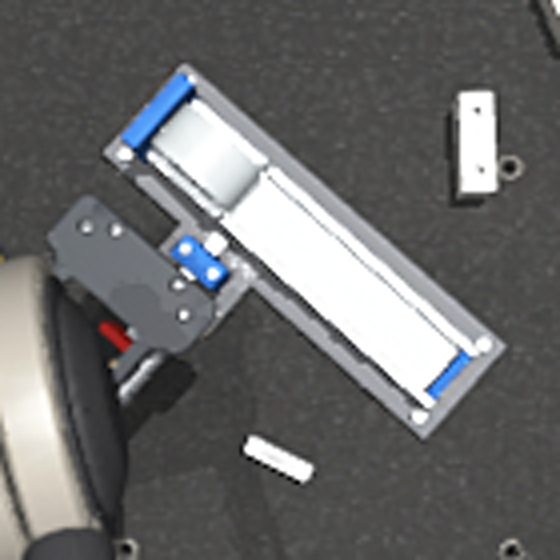

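```bash
python3 - <<'E'
from h import *
c=robot.read_camera("scene")
def w(x,y):
    a,b=np.cos(p[2]),np.sin(p[2]); return [p[0]+a*x-b*y,p[1]+b*x+a*y]
for y in(.04,.05,.06,.07):
    print(y,[proj(c,[w(.0303,y)+[z]])[0].round(0).tolist() for z in(.14,.16,.18,.2)])
print("tip",proj(c,[robot.observe()["tool_pos"]]))
t=robot.read_camera("top")
T=lambda u,v:(190+(u-1.5)/4,140+(v-1.5)/4)
# bearing crown centre approx & visible rear edge
for uv in((207,155),(240,190)): print(g(plane(t,T(*uv),.086)))
hsv=cv2.cvtColor(t["color"],cv2.COLOR_BGR2HSV)
E
```

```text
0.04 [[232.0, 144.0], [232.0, 134.0], [232.0, 124.0], [232.0, 113.0]]
0.05 [[226.0, 143.0], [226.0, 134.0], [226.0, 123.0], [226.0, 113.0]]
0.06 [[221.0, 143.0], [221.0, 133.0], [220.0, 123.0], [220.0, 113.0]]
0.07 [[215.0, 143.0], [215.0, 133.0], [214.0, 123.0], [214.0, 113.0]]
tip [[175.84154759 152.6922376 ]]
[56.4  1.2 86. ]
[33.4  3.2 86. ]
```

```bash
python3 -m crank '{"claw":[0,0,0,0,0,0,0,0],"delta_pos":[[-0.12,0,0.3],[-0.12,0,0.8],[-0.12,0,1.4],[-0.12,0,1.9],[-0.12,0,2.3],[-0.12,0,2.44],[-0.12,0,2.44],[-0.12,0,2.44]],"roll":[0,0,0,0,0,0,0,0]}'
python3 - <<'E'
from h import *
st()
for n,(x,y) in(("top",(190,140)),("scene",(150,100))):
    t=robot.read_camera(n)
    cv2.imwrite(f"pics/{n}11.png",cv2.resize(t["color"][y:y+140,x:x+140],None,fx=4,fy=4,interpolation=cv2.INTER_CUBIC))
E
```

```text
time: 7.92
tool_pos: [0.4543, 0.1826, 0.0576]
tool_rot: [3.142, -0.0, 0.847]
contact_force: [0.8, -1.4, 0.5]
opening: 0.0002
t 7.9167 gutter mm [ 25.9 140.8  57.6] yawerr -0.03 F [ 0.81 -1.35  0.47] open 0.0002
```

View pics/scene11.png

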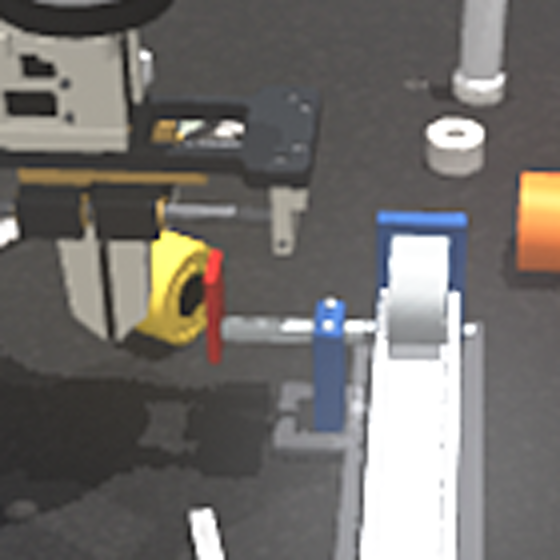

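```bash
python3 - <<'E'
from h import *
for i in range(4):
    t=robot.read_camera("top");st()
hsv=cv2.cvtColor(t["color"],cv2.COLOR_BGR2HSV)
s=robot.read_camera("scene");h=cv2.cvtColor(s["color"],cv2.COLOR_BGR2HSV)
m=cv2.inRange(h,(22,150,80),(32,255,255));k,l,q,c=cv2.connectedComponentsWithStats(m)
for i in range(1,k):
    if q[i,4]>30: print(q[i],g(plane(s,(q[i][0]+q[i][2]/2,q[i][1]+q[i][3]),0)))
E
```

```text
t 8.0667 gutter mm [ 26.4 140.8  58.1] yawerr -0.0 F [-0.03  0.5   0.14] open 0.0003
t 8.1167 gutter mm [ 26.4 140.8  58.1] yawerr 0.0 F [ 0.07 -0.68  0.58] open 0.0006
t 8.1667 gutter mm [ 26.3 140.9  58. ] yawerr 0.01 F [ 0.06 -0.17  0.64] open 0.0005
t 8.2167 gutter mm [ 26.3 141.   57.9] yawerr 0.01 F [-0.36  0.03 -0.93] open 0.0005
[184 160  18  26 189] [ 90.1 125.4   0. ]
```

View pics/top11.png

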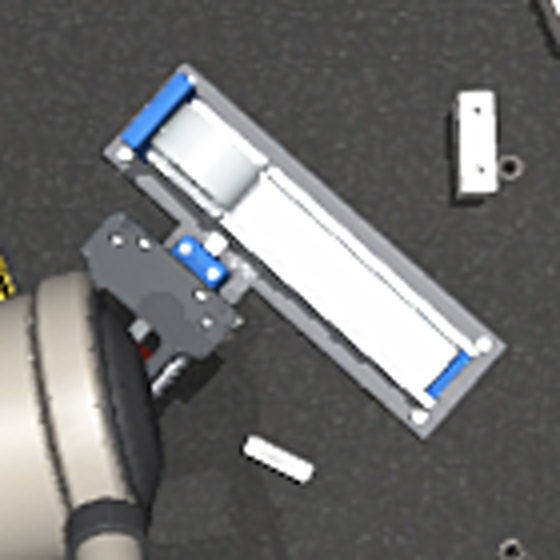

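```bash
python3 -m crank '{"claw":[0,0,0,0,0,0,0,0],"delta_pos":[[0,0.3,0],[0,0.6,0],[0,0.85,0],[0,1.05,0],[0,1.25,0],[0,1.4,0],[0,1.6,0],[0,1.8,0]],"roll":[0,0,0,0,0,0,0,0]}'
python3 - <<'E'
from h import *
st()
for n,(x,y) in(("top",(190,140)),("scene",(150,100))):
    t=robot.read_camera(n)
    cv2.imwrite(f"pics/{n}12.png",cv2.resize(t["color"][y:y+140,x:x+140],None,fx=4,fy=4,interpolation=cv2.INTER_CUBIC))
st()
E
```

```text
time: 8.93
tool_pos: [0.4881, 0.1529, 0.0574]
tool_rot: [-3.141, 0.0, 0.847]
contact_force: [0.2, 1.9, 0.6]
opening: 0.0007
t 8.9333 gutter mm [26.  95.8 57.4] yawerr 0.01 F [0.24 1.91 0.58] open 0.0007
t 9.0333 gutter mm [26.  95.3 57.4] yawerr -0.02 F [ 0.17  0.18 -0.33] open 0.0004
```

View pics/scene12.png

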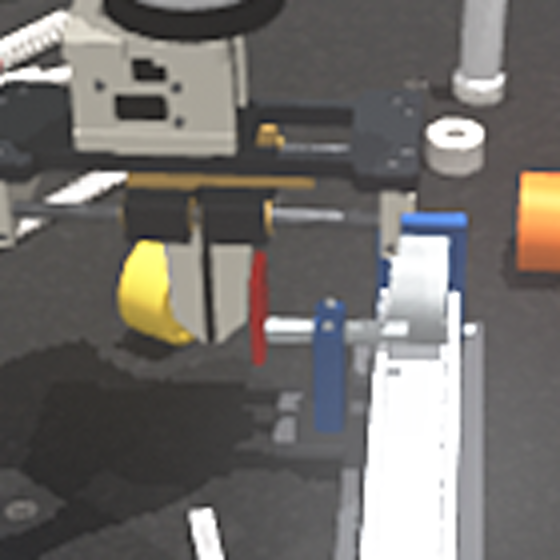

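```bash
python3 -m crank '{"claw":[0,0,0,0,0,0,0,0],"delta_pos":[[0,0.12,0],[0,0.24,0],[0,0.36,0],[0,0.48,0],[0,0.6,0],[0,0.7,0],[0,0.78,0],[0,0.84,0]],"roll":[0,0,0,0,0,0,0,0]}'
python3 - <<'E'
from h import *
st()
for n,(x,y) in(("top",(190,140)),("scene",(150,100))):
    t=robot.read_camera(n)
    cv2.imwrite(f"pics/{n}13.png",cv2.resize(t["color"][y:y+140,x:x+140],None,fx=4,fy=4,interpolation=cv2.INTER_CUBIC))
st()
E
```

```text
time: 9.7
tool_pos: [0.5036, 0.139, 0.0574]
tool_rot: [-3.141, 0.0, 0.847]
contact_force: [-1.5, 0.2, -0.7]
opening: 0.0005
t 9.7 gutter mm [25.9 74.9 57.4] yawerr 0.0 F [-1.52  0.22 -0.75] open 0.0005
t 9.8 gutter mm [26.1 74.7 57.5] yawerr -0.01 F [-0.69  0.04  0.3 ] open 0.0003
```

View pics/scene13.png

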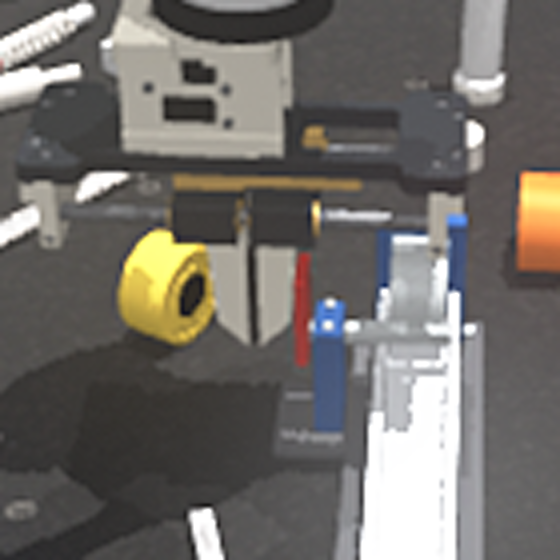

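```bash
python3 -m crank '{"claw":[0,0,0,0,0,0,0,0],"delta_pos":[[0,0.01,0],[0,0.02,0],[0,0.03,0],[0,0.04,0],[0,0.05,0],[0,0.06,0],[0,0.07,0],[0,0.08,0]],"roll":[0,0,0,0,0,0,0,0]}'
python3 -c "
from h import *
st()"
```

```text
time: 10.47
tool_pos: [0.5052, 0.1379, 0.0575]
tool_rot: [3.141, -0.0, 0.847]
contact_force: [-1.1, 1.2, 0.2]
opening: 0.0002
t 10.4667 gutter mm [26.1 73.1 57.5] yawerr 0.01 F [-1.1   1.17  0.18] open 0.0002
```

```bash
python3 -m crank '{"claw":[0,0,0,0,0,0,0,0],"delta_pos":[[0,0.01,0],[0,0.02,0],[0,0.03,0],[0,0.04,0],[0,0.05,0],[0,0.06,0],[0,0.07,0],[0,0.07,0]],"roll":[0,0,0,0,0,0,0,0]}'
python3 -c "
from h import *
st()"
```

```text
time: 11.13
tool_pos: [0.5056, 0.1375, 0.0575]
tool_rot: [-3.14, 0.0, 0.847]
contact_force: [-4.7, 6.2, 2.9]
opening: 0.0007
t 11.1333 gutter mm [26.1 72.4 57.5] yawerr 0.01 F [-4.71  6.19  2.9 ] open 0.0007
```

```bash
python3 -m crank '{"claw":[0,0,0,0,0,0,0,0],"delta_pos":[[0,-0.1,0],[0,-0.4,0],[0,-0.9,0],[0,-1.4,0],[0,-2.0,0],[0,-2.6,0],[0,-2.9,0],[0,-2.9,0]],"roll":[0,0,0,0,0,0,0,0]}'
python3 -m crank '{"claw":[0,0,0,0,0,0,0,0],"delta_pos":[[0,0,-0.5],[0,0,-1.2],[0,0,-2],[0,0,-3],[0,0,-3.8],[0,0,-4],[0,0,-4],[0,0,-4]],"roll":[0,0,0,0,0,0,0,0]}'
python3 - <<'E'
from h import *
st()
a=[]
for n,(x,y) in(("top",(190,140)),("scene",(170,120))):
    t=robot.read_camera(n)
    a.append(cv2.resize(t["color"][y:y+130,x:x+100],None,fx=4,fy=4,interpolation=cv2.INTER_CUBIC))
    if n=="top":
        hsv=cv2.cvtColor(t["color"],cv2.COLOR_BGR2HSV)
        m=cv2.inRange(hsv,(0,150,80),(6,255,255))|cv2.inRange(hsv,(174,150,80),(180,255,255)); m[:180]=0
        k,l,q,ce=cv2.connectedComponentsWithStats(m)
        for i in range(1,k): print(q[i],g(plane(t,ce[i],.093)))
cv2.imwrite("pics/c14.png",cv2.hconcat(a))
E
```

```text
time: 11.8
tool_pos: [0.4502, 0.1861, 0.0575]
tool_rot: [-3.141, 0.001, 0.85]
contact_force: [0.0, 0.2, 0.6]
opening: 0.0004
time: 12.47
tool_pos: [0.4519, 0.1846, 0.1568]
tool_rot: [-3.141, 0.0, 0.847]
contact_force: [-0.1, -0.1, 0.0]
opening: 0.0004
t 12.4667 gutter mm [ 25.8 143.9 156.8] yawerr 0.0 F [-0.11 -0.08  0.05] open 0.0004
[ 39 181   9   3  12] [336.2 259.4  93. ]
[231 204  11   9  23] [25.1 50.3 93. ]
```

View pics/c14.png

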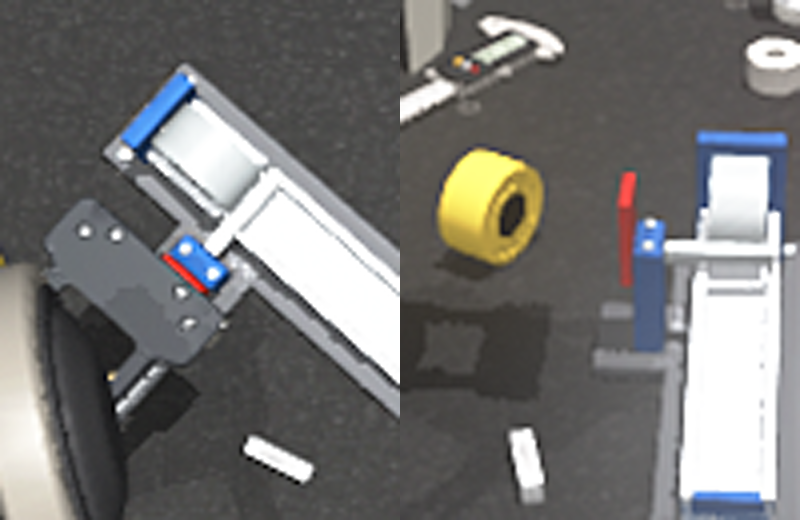

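The bolt is across the gutter behind the bearing, with the plate top centre at y ≈ 50–51 (fully home would be 51). The bearing is against the stop plate and the arm is clear, so I'm handing in.

```bash
python3 -c "
from h import *
st(); print(robot.hand_in())"
```

```text
t 12.5667 gutter mm [ 25.4 144.3 156.1] yawerr 0.0 F [-0.59 -0.06  0.42] open 0.0005
the job is handed in; nothing more can be done
None
```

I pushed the bearing up the gutter with the shut fingertips until it went over the crest and rolled to the stop plate. I then pushed the red plate home with the back of a finger, drew the arm clear and handed in at 12.6 s; the hand-in gives no verdict.

**Bearing:** in both last pictures it stands against the blue stop plate. Its centre came out at about gutter x 56, y 1 (the seat is x 58, y 0) from one top view, cast onto an assumed height of 86 mm. That view was taken before the bolt was pushed, and I only judged the bearing by eye after that.

**Keeper bolt:** the push ended with a rise to about 8 N. The plate centre then measured y 50.3 mm, against about 51 when fully home, and the bolt lies across the gutter behind the bearing.

**Loose parts:** the gauge block looks unmoved in the last pictures, and the milled block did when last in view, just before the bolt push. I did not measure either. The V-block was outside my later pictures, but the arm never went near it. The yellow and orange look-alikes were not touched.

**Disagreements:** one force reading of about 1.5 N beside the red plate was gone on re-reading, so I took it as noise. No check failed.

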